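# Clear the toy stack into its fitted trays

### The arm

A 6-joint arm with a two-finger parallel gripper is mounted at the origin on the work surface. World frame = base frame: x ahead of the robot, y to its left, z up, the work surface at z = 0. Lengths are in m, angles in degrees, forces in N, time in s.
With the tool pointing down it reaches from about 0.3 to 0.75 m from the base axis. Payload 8.5 kg.
Tool frame: the origin (TCP) lies between the finger pads; the fingertips stand 17 mm ahead of it and the grasp point (between the pads) lies 2 mm behind it (env.tip_reach is the distance from the TCP to the fingertips, in m); z points along the fingers, y is the line along which they close (so a half turn about z gives the same grasp; the last joint's range is limited). The gripper opens to 85 mm and grips with 20 to 120 N. Pads are 22 mm wide; open, the fingers measure 114 mm over their backs; the gripper's body (76 mm by 85 mm) begins 54 mm behind the grasp point. The pads swing forward as they close: fully open they stand 13 mm farther back than shut.
Start: joints at [57.45, 21.807, 74.336, -0, 83.858, -12.336], TCP at [0.19, 0.516, 0.248] pointing down, gripper open.
Joint ranges: [-178.18, 178.18], [-50.72, 133.34], [12.68, 142.11], [-81.47, 261.47], [9.98, 163.14], [-165.26, 165.26]. Speed limits (degrees/s): [136.94, 136.94, 180, 180, 180, 180].

### API

Orientations are given as a 3x3 rotation matrix whose columns are the frame's x, y, z axes.
In Python, from rig import env, viewer gives the robot as it stands.
- The arm moves only by the tool move_arm, never from a script. Its argument "motion" is a list of rows, each a list of 2 entries, a list of its own where there are three numbers: the shift along the tool's x, y, z normalised to -1 to 1, where 1 is 50 mm, then the turn, a rotation vector about the tool's x, y, z normalised to -1 to 1, where 1 is 8 degrees. A call has 1 to 20 rows; each row shifts and turns the commanded pose from where the row before left it, along the tool's axes as they then stand; what a row does not reach is not made up. A row lasts 1/10 s, in which the tool goes at most 50 mm and 8.59 degrees, less where a joint would pass 70% of its speed; a pose out of reach is approached as far as the arm can. A call with a number of a shift or a turn outside -1 to 1 is refused whole. A call with a gripper value outside its range is refused whole. "claw" is the closure, from 0 (fully open) to 1 (shut), set as the call begins (left out, the last holds). The fingers move at their own pace and stop on an object; "force" is the grip in N (left out, the last holds). Time passes only in rows, so rows that do not move let the fingers close. It gives the time, the measured TCP pose, the force, the opening and the grip force at its end, in the units of the state.
- env.observe(): the state, without advancing time (a new reading comes with each control period).
- viewer.get_image(name): name is "scene" or "top"; returns a dict with "frame" (420x560x3 uint8, red, green, blue), "depth" (420x560 float32, m along the optical axis (not along the pixel's ray), 0 where there is no reading), "fx", "fy", "cx", "cy" (pixels), "k1" (the pictures are not rectified: a ray, as slopes to the right and down, at radius r is drawn at 1 + k1 r^2 times it, then the intrinsics apply), "eye" and "attitude" of the camera in the world. Camera axes: x right, y up, looking along -z (the intrinsics and any distortion apply to the point x, -y, -z); pixel columns grow to the right and rows downward; lengths in m; the calibration is good to about 2 mm. A picture is of the moment at which its call begins.
- env.close_job(): hands the job in; it is judged then, once.
The state is a dict: "time_s": time; "q": joint angles; "qvel": joint speeds; "joint_efforts": joint torques, N m; "position": TCP position; "tool_rot": TCP orientation; "ft_force": force on the tool from outside, world axes, zero at the start; "wrist_torque": the same for the moment, N m; "grip_width": finger opening in m; "gripper_force": force on a finger pad.
Only numpy, scipy, OpenCV 4.12 (cv2) and the standard library are available. Lean on these libraries where they do the work, as an engineer would, in place of code of your own. Each camera call takes 0.05 s, during which the arm holds its last target. There are 200 camera calls.

### The job

A child has piled a toy car, a round tin, a small board book and a game box into one stack on the play table. Take the stack apart from the top down, one thing at a time, and put each straight into the shallow wooden tray made to its own shape and size (the first three must each be settled in their tray before the next is put away): lying flat on the tray's floor, upright as it is now, roughly centred and lined up with the tray (either way round). Set things down gently without dropping them or knocking any off the stack, and leave the beaker and the wooden doll where they stand.

Things in the scene. Friction and masses are not known exactly. Their poses are not given: they have to be found in the camera images.
- car_mid (a point): small wooden toy car, the top of the stack: 50 mm long (x), 30 mm wide (y), 36 mm high; chassis 22 mm high with, above it, a 30 x 30 mm cabin that reaches to the top (centred 4 mm behind the middle, towards -x). It does not roll (wheels are fixed). About 60 g. The point is its centre, 18 mm above its underside; x along the car, z up
- tin_mid (a point): round closed metal tin, second from the top, under the car: 52 mm across, 36 mm high, about 120 g. The point is its centre, 18 mm above its underside; z up
- book_mid (a point): small thick board book lying flat, third from the top, under the tin: 84 mm (x) x 56 mm (y), 36 mm thick, rigid, about 120 g. The point is its centre, 18 mm above its underside; x along the long side, z up
- gamebox_mid (a point): closed game box, bottom of the stack, on the table: 110 mm (x) x 62 mm (y), 36 mm high, rigid, about 220 g. The point is its centre, 18 mm above its underside; x along the long side, z up
- car_tray: the smallest rectangular one, a shallow pale-wood tray fixed to the table, made for the toy car: outside 74 x 54 mm, inside 66 x 46 mm (8 mm of room all round the toy car), floor 4 mm thick, rim top 10 mm above the table, rim 4 mm wide. Origin: centre of its underside, on the table; x along its long side, y along its short side, z up
- tin_tray: round shallow pale-wood tray fixed to the table, made for the tin: 76 mm across outside, 68 mm inside (8 mm of room all round the tin), floor 4 mm thick, rim top 10 mm above the table, rim 4 mm wide. Origin: centre of its underside, on the table; z up
- book_tray: the middle-sized rectangular one, a shallow pale-wood tray fixed to the table, made for the board book: outside 108 x 80 mm, inside 100 x 72 mm (8 mm of room all round the board book), floor 4 mm thick, rim top 10 mm above the table, rim 4 mm wide. Origin: centre of its underside, on the table; x along its long side, y along its short side, z up
- gamebox_tray: the largest rectangular one, a shallow pale-wood tray fixed to the table, made for the game box: outside 134 x 86 mm, inside 126 x 78 mm (8 mm of room all round the game box), floor 4 mm thick, rim top 10 mm above the table, rim 4 mm wide. Origin: centre of its underside, on the table; x along its long side, y along its short side, z up
- beaker: bystander: white ceramic beaker, loose, 68 mm across the rim, 85 mm high, at one edge of the work. Origin: centre of its underside
- doll: bystander: loose wooden peg doll, 40 mm across, 86 mm high, easily toppled, at the other edge of the work. Origin: centre of its underside
Mind the look-alikes: they are no part of the job. Of the things like the part that bears book_mid, leave any that is yellow; of the rest the smaller one is meant. What is shaped like the car_tray but black is not meant.

How it is judged:
By the outcome, as a careful person would: the job done as asked, in the order asked, and still so for the second after the job is handed in, with the robot touching nothing.
It also fails if it takes over 128 s, if anything falls off the work surface, if the arm or the gripper's body presses on something with over 40 N, if the wrist force passes 120 N, or if a joint passes its speed limit or range.

## Working session

There is one attempt and no reset: what is moved stays moved. The work goes in short steps, Python scripts to look and compute and a tool call to move; the robot and the scene stay as the last step left them, time stands still between calls to the robot, and variables do not carry over. Pictures are saved under pics/ and viewed, at most 14 in all, crops included, and the job is handed in when it is done.

Besides the shell and the picture viewer there is one more tool, called after "Request:" by a JSON object that holds its "api" and its "payload". move_arm: Moves the arm, as the interface text tells. Scaled input: -1 to 1 covers 50 mm each way for a shift and 8 degrees each way for a turn. Its arguments: {"type":"object","properties":{"motion":{"type":"array","items":{"type":"array"}},"claw":{"type":"number"},"force":{"type":"number"}},"required":["motion"]}

```bash
mkdir -p pics; cat > h.py <<'E'
import numpy as np, cv2, pickle
from rig import env, viewer
def grab(n,tag):
    d=viewer.get_image(n); pickle.dump(d,open(f'pics/{tag}.pkl','wb'))
    cv2.imwrite(f'pics/{tag}.png',cv2.cvtColor(d['frame'],cv2.COLOR_RGB2BGR)); return d
def cloud(d):
    h,w=d['depth'].shape
    u,v=np.meshgrid(np.arange(w),np.arange(h))
    K=np.array([[d['fx'],0,d['cx']],[0,d['fy'],d['cy']],[0,0,1]],float)
    p=cv2.undistortPoints(np.stack([u,v],-1).reshape(-1,1,2).astype(float),K,np.array([d['k1'],0,0,0,0],float)).reshape(h,w,2)
    z=d['depth'].astype(float)
    c=np.stack([p[...,0]*z,-p[...,1]*z,-z],-1)
    return c@np.array(d['attitude']).T+np.array(d['eye'])
def load(tag): return pickle.load(open(f'pics/{tag}.pkl','rb'))
E
python3 - <<'E'
from h import *
for n in('top','scene'):
    d=grab(n,n+'0'); print(n,d['eye'],d['attitude'],d['fx'],d['k1'])
print(env.observe()); print(env.tip_reach)
E
```

```text
top [0.38773112 0.03033807 1.130735  ] [[-0.03274751  0.97830886 -0.20454677]
 [-0.99946284 -0.03179228  0.00795542]
 [ 0.00127985  0.20469741  0.97882446]] 445.5774562665751 -0.03198936820744418
scene [ 1.46540527 -0.07010756  0.7324948 ] [[ 1.06483257e-01 -5.88774669e-01  8.01252585e-01]
 [ 9.94314055e-01  6.38115613e-02 -8.52504813e-02]
 [-9.35854591e-04  8.05774456e-01  5.92221791e-01]] 405.37000252827556 0.010191032248806752
{'time_s': 0.1, 'q': array([ 5.74511782e+01,  2.18372535e+01,  7.43802376e+01,  4.88514294e-04,
        8.38582037e+01, -1.23346970e+01]), 'qvel': array([ 0.05188918, -0.09415711, -0.13243499,  0.00194679, -0.02197408,
        0.00724351]), 'joint_efforts': array([ 3.80847399e-03, -4.49221802e+01, -2.31653613e+01, -1.52643734e-04,
        3.65674059e-03,  2.28436431e-05]), 'position': array([0.18989596, 0.51591515, 0.24777337]), 'tool_rot': array([[-9.38407449e-01,  3.45529948e-01, -7.17932950e-04],
       [ 3.45530572e-01,  9.38406838e-01, -1.10905634e-03],
       [ 2.90501009e-04, -1.28881452e-03, -9.99999127e-01]]), 'ft_force': array([-0.48424098, -0.18409832, -0.39879503]), 'wrist_torque': array([0.01815117, 0.01458028, 0.05771923]), 'gripper_force': 0.0, 'grip_width': 0.08546386370542919}
0.017
```

View pics/top0.png

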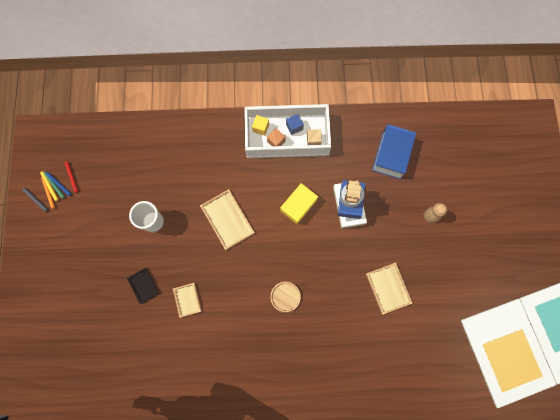

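View pics/scene0.png

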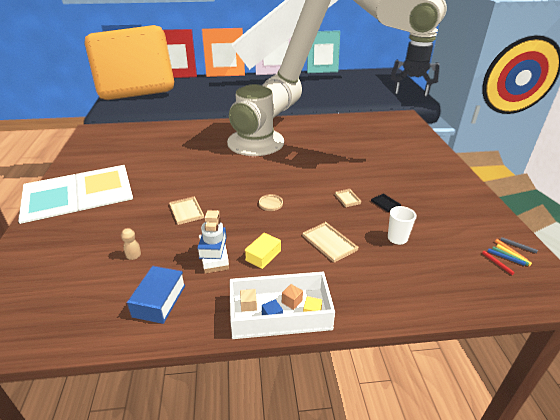

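Top view: the stack is at (350,203), with the white game box lowest, then the small blue book, tin and car. Book look-alikes are yellow at (300,203) and larger blue at (395,151), so the small blue book in the stack is the one meant. Car tray is pale at (187,300); the black one at (143,286) is the decoy. Tin tray is at (286,297), book tray at (389,288), game box tray at (227,219), beaker at (147,217) and doll at (435,213).

```bash
python3 - <<'E'
from h import *
d=load('top0'); P=cloud(d); f=d['frame']; hsv=cv2.cvtColor(f,cv2.COLOR_RGB2HSV)
K=np.array([[d['fx'],0,d['cx']],[0,d['fy'],d['cy']],[0,0,1]],float)
def onplane(uv,z):
    p=cv2.undistortPoints(np.array(uv,float).reshape(-1,1,2),K,np.array([d['k1'],0,0,0,0],float)).reshape(-1,2)
    r=np.c_[p[:,0],-p[:,1],-np.ones(len(p))]@np.array(d['attitude']).T; e=np.array(d['eye'])
    return e+r*((z-e[2])/r[:,2])[:,None]
pale=((f[...,0]>150)&(f[...,1]>110)&(hsv[...,1]>50)&(hsv[...,1]<150)).astype(np.uint8)
for n,(u,v,r) in dict(car=(187,300,25),tin=(286,297,25),book=(389,288,35),game=(227,219,40)).items():
    m=np.zeros_like(pale); m[v-r:v+r,u-r:u+r]=pale[v-r:v+r,u-r:u+r]
    m=cv2.morphologyEx(m,cv2.MORPH_CLOSE,np.ones((5,5)))
    c=max(cv2.findContours(m,cv2.RETR_EXTERNAL,cv2.CHAIN_APPROX_NONE)[0],key=cv2.contourArea)[:,0]
    xy=onplane(c,0.009)[:,:2]
    (cx,cy),wh,a=cv2.minAreaRect((xy*1000).astype(np.float32)); print(n,round(cx,1),round(cy,1),np.round(wh,1),round(a,1),'z',np.median(P[v-4:v+4,u-4:u+4,2]))
for tag in('top0','scene0'):
  Q=cloud(load(tag)); X=Q.reshape(-1,3)
  X=X[(load(tag)['depth'].ravel()>0)]
  c0=np.median(P[196:210,345:356].reshape(-1,3),0)
  X=X[np.hypot(X[:,0]-c0[0],X[:,1]-c0[1])<.12]
  for lo,hi in((.031,.041),(.067,.077),(.103,.113),(.118,.126),(.139,.149)):
    L=X[(X[:,2]>lo)&(X[:,2]<hi)]
    if len(L)<5: continue
    (cx,cy),wh,a=cv2.minAreaRect((L[:,:2]*1000).astype(np.float32)); print(tag,lo,hi,len(L),round(cx,1),round(cy,1),np.round(wh,1),round(a,1),np.median(L[:,2]))
  for n,(u,v) in dict(beaker=(147,217),doll=(438,211)).items(): print(n,P[v,u])
a=cv2.resize(f[165:240,310:395],None,fx=6,fy=6,interpolation=cv2.INTER_CUBIC)
s=load('scene0')['frame'][200:275,185:240]; b=cv2.resize(s,None,fx=5,fy=6,interpolation=cv2.INTER_CUBIC)
cv2.imwrite('pics/crop1.png',np.hstack([a,b])[:,:,::-1])
E
```

```text
car 429.7 266.9 [75.5 56.4] 13.9 z 0.004084592328007175
tin 431.1 21.3 [74.6 73.7] 88.1 z 0.0043121201313904844
book 442.2 -238.3 [109.3  82.8] 17.9 z 0.0038635980471973808
game 632.7 165.0 [136.3  87.5] 28.9 z 0.003826684268250613
top0 0.031 0.041 622 652.8 -102.8 [111.6 167.7] 3.1 0.03602168773484682
top0 0.067 0.077 303 662.8 -150.7 [56.7 85.7] 80.4 0.07186015609810692
top0 0.103 0.113 117 659.2 -145.8 [51.4 43.9] 81.3 0.10742514094307487
top0 0.118 0.126 23 659.1 -134.0 [52.1 26.3] 25.1 0.12131469920084381
top0 0.139 0.149 171 659.9 -143.1 [30.2 30.2] 80.5 0.1435468477382753
beaker [0.64373922 0.37133098 0.00729793]
doll [ 0.61836909 -0.3553683   0.08368771]
scene0 0.031 0.041 416 667.0 -108.1 [169.2 111. ] 85.5 0.034567718758923394
scene0 0.067 0.077 215 664.0 -150.5 [56.6 86.5] 80.6 0.07048986448646644
scene0 0.103 0.113 115 670.2 -147.5 [51.7 48.1] 85.6 0.10628515819381357
scene0 0.118 0.126 45 667.3 -144.6 [31.7 49.8] 79.8 0.12187711636441467
scene0 0.139 0.149 102 662.6 -143.5 [29.4 32.7] 81.6 0.14215000831126845
beaker [0.64373922 0.37133098 0.00729793]
doll [ 0.61836909 -0.3553683   0.08368771]
```

View pics/crop1.png

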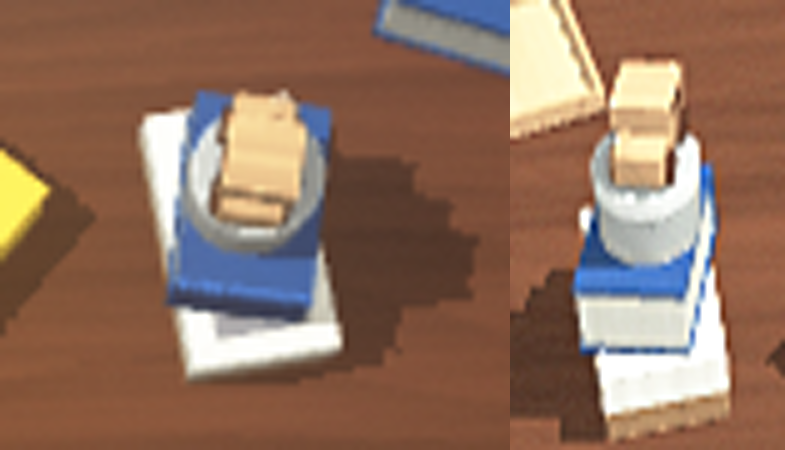

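The crop confirms it: wooden car on a grey tin, on the small blue book, on the white game box. Next I'll get the layers precisely and print the first move.

```bash
cat >> h.py <<'E'
def plan(x,y,z,a):
    """mm, a=world angle of closing axis (mod 180). prints turn (units of 8deg) then tool-frame shift (units of 50mm)"""
    s=env.observe(); R=s['tool_rot']; p=s['position']*1000
    c=np.degrees(np.arctan2(R[1,1],R[0,1])); dw=(a-c+90)%180-90
    q=-np.radians(dw); R2=R@cv2.Rodrigues(np.array([0,0,q]))[0]
    print('t',round(s['time_s'],1),'pos',p.round(1),'close',round(c,1),'turn z',round(-dw/8,3),'shift',(R2.T@(np.array([x,y,z])-p)/50).round(3),'F',s['ft_force'].round(1),'w',round(s['grip_width']*1000,1),'z-tilt',R[:2,2].round(4))
E
python3 - <<'E'
from h import *
ax=np.array([np.cos(np.radians(-9.5)),np.sin(np.radians(-9.5))]); 
for tag in('top0','scene0'):
  d=load(tag); X=cloud(d).reshape(-1,3); F=d['frame'].reshape(-1,3).astype(int)
  ok=(d['depth'].ravel()>0); X=X[ok];F=F[ok]
  n=np.hypot(X[:,0]-.662,X[:,1]+.145)<.03; C=X[n]
  for lo,hi in((.112,.129),(.139,.149)):
    L=C[(C[:,2]>lo)&(C[:,2]<hi)][:,:2]*1000; s=(L-[661,-143.5])@ax; print(tag,lo,'along',np.percentile(s,[0,5,95,100]).round(1))
  L=C[(C[:,2]>.105)&(C[:,2]<.110)][:,:2]*1000; (x,y),r=cv2.minEnclosingCircle(L.astype(np.float32)); print('tin',x,y,r)
  g=(np.hypot(X[:,0]-.662,X[:,1]+.145)<.1)&(X[:,2]>.031)&(X[:,2]<.039)&(F.min(1)>140)
  L=X[g][:,:2]*1000; print('game',cv2.minAreaRect(L.astype(np.float32)))
plan(662,-144,220,80.5); plan(662,-144,134,80.5)
E
```

```text
top0 0.112 along [-22.8 -22.1  25.   27.5]
top0 0.139 along [-16.2 -15.2  12.3  14. ]
tin 664.110107421875 -146.39503479003906 26.72364044189453
game ((657.4361572265625, -150.4214324951172), (111.71424865722656, 63.61615753173828), 8.013389587402344)
scene0 0.112 along [-18.3  -5.7  30.   30.9]
scene0 0.139 along [-14.8 -12.1  16.5  18. ]
tin 665.1784057617188 -147.10060119628906 26.281143188476562
game ((677.9647216796875, -133.959716796875), (149.8711700439453, 101.14014434814453), 69.44856262207031)
t 0.1 pos [189.9 515.9 247.8] close 69.8 turn z -1.339 shift [-11.491 -11.458   0.563] F [-0.5 -0.2 -0.4] w 85.5 z-tilt [-0.0007 -0.0011]
t 0.1 pos [189.9 515.9 247.8] close 69.8 turn z -1.339 shift [-11.492 -11.456   2.283] F [-0.5 -0.2 -0.4] w 85.5 z-tilt [-0.0007 -0.0011]
```

Request:
{"api": "move_arm", "payload": {"motion": [[[0,0,0],[0,0,-0.67]],[[0,0,0],[0,0,-0.67]],[[-0.3,-0.3,0],[0,0,0]],[[-0.6,-0.6,0],[0,0,0]],[[-0.6,-0.6,0],[0,0,0]],[[-0.7,-0.7,0],[0,0,0]],[[-0.7,-0.7,0],[0,0,0]],[[-0.7,-0.7,0],[0,0,0]],[[-0.7,-0.7,0],[0,0,0]],[[-0.7,-0.7,0],[0,0,0]],[[-0.7,-0.7,0],[0,0,0]],[[-0.7,-0.7,0],[0,0,0]],[[-0.7,-0.7,0],[0,0,0]],[[-0.7,-0.7,0],[0,0,0]],[[-0.7,-0.7,0],[0,0,0]],[[-0.7,-0.7,0],[0,0,0]],[[-0.7,-0.7,0],[0,0,0]],[[-0.6,-0.6,0],[0,0,0]],[[-0.3,-0.3,0],[0,0,0]],[[0,0,0],[0,0,0]]], "claw": 0, "force": 25}}

```text
time_s: 2.1
position: [0.6343, -0.1081, 0.2467]
tool_rot: [[-0.986, 0.168, -0.002], [0.168, 0.986, 0.0], [0.002, 0.0, -1.0]]
ft_force: [-0.8, 0.0, -0.1]
grip_width: 0.0853
gripper_force: 0.0
```

```bash
python3 -c "
from h import *
plan(664,-144,134,80.5)"
```

```text
t 2.1 pos [ 634.3 -108.1  246.7] close 80.3 turn z -0.02 shift [-0.708 -0.611  2.252] F [-0.8  0.  -0.1] w 85.3 z-tilt [-0.0017  0.0003]
```

Request:
{"api": "move_arm", "payload": {"motion": [[[-0.35,-0.3,0],[0,0,0]],[[-0.36,-0.31,0],[0,0,-0.02]],[[0,0,0],[0,0,0]],[[0,0,0.3],[0,0,0]],[[0,0,0.4],[0,0,0]],[[0,0,0.4],[0,0,0]],[[0,0,0.4],[0,0,0]],[[0,0,0.4],[0,0,0]],[[0,0,0.25],[0,0,0]],[[0,0,0.1],[0,0,0]],[[0,0,0],[0,0,0]],[[0,0,0],[0,0,0]]]}}

```text
time_s: 3.3
position: [0.6639, -0.1414, 0.1369]
tool_rot: [[-0.987, 0.162, 0.001], [0.162, 0.987, -0.001], [-0.002, -0.0, -1.0]]
ft_force: [-0.3, -0.1, 0.1]
grip_width: 0.085
gripper_force: 0.0
```

```bash
python3 -c "
from h import *
plan(664,-144,134,80.5)"
```

```text
t 3.3 pos [ 663.9 -141.4  136.9] close 80.7 turn z 0.022 shift [-0.011 -0.051  0.057] F [-0.3 -0.1  0.1] w 85.0 z-tilt [ 0.0015 -0.0006]
```

Request:
{"api": "move_arm", "payload": {"motion": [[[0,-0.05,0.04],[0,0,0]],[[0,0,0],[0,0,0]],[[0,0,0],[0,0,0]]]}}

```text
time_s: 3.6
position: [0.6632, -0.1442, 0.1341]
tool_rot: [[-0.987, 0.162, 0.0], [0.162, 0.987, -0.0], [-0.0, -0.0, -1.0]]
ft_force: [0.4, -0.2, -0.2]
grip_width: 0.0856
gripper_force: 0.0
```

Request:
{"api": "move_arm", "payload": {"motion": [[[0,0,0],[0,0,0]],[[0,0,0],[0,0,0]],[[0,0,0],[0,0,0]],[[0,0,0],[0,0,0]],[[0,0,0],[0,0,0]],[[0,0,0],[0,0,0]],[[0,0,0],[0,0,0]],[[0,0,0],[0,0,0]],[[0,0,0],[0,0,0]],[[0,0,0],[0,0,0]]], "claw": 0.85, "force": 25}}

```text
time_s: 4.6
position: [0.6632, -0.144, 0.1339]
tool_rot: [[-0.987, 0.162, 0.0], [0.162, 0.987, -0.0], [-0.0, -0.0, -1.0]]
ft_force: [0.7, 0.3, 2.5]
grip_width: 0.0295
gripper_force: 26.2
```

```bash
python3 -c "
from h import *
plan(664,-144,200,80.5)"
```

```text
t 4.6 pos [ 663.2 -144.   133.9] close 80.7 turn z 0.021 shift [-0.016  0.002 -1.322] F [0.7 0.3 2.5] w 29.5 z-tilt [ 0.0002 -0.0001]
```

Request:
{"api": "move_arm", "payload": {"motion": [[[0,0,-0.1],[0,0,0]],[[0,0,-0.2],[0,0,0]],[[0,0,-0.4],[0,0,0]],[[0,0,-0.4],[0,0,0]],[[0,0,-0.3],[0,0,0]],[[0,0,-0.1],[0,0,0]],[[0,0,0],[0,0,-0.5]],[[0,0,0],[0,0,-0.6]],[[0,0,0],[0,0,-0.7]],[[0,0,0],[0,0,-0.7]],[[0,0,0],[0,0,-0.4]],[[0,0,0],[0,0,0]],[[0,0,0],[0,0,0]]]}}

```text
time_s: 5.9
position: [0.6631, -0.144, 0.2086]
tool_rot: [[-0.971, -0.238, -0.0], [-0.238, 0.971, 0.0], [0.0, 0.0, -1.0]]
ft_force: [0.8, -0.3, 0.3]
grip_width: 0.0293
gripper_force: 26.0
```

```bash
python3 -c "
from h import *
plan(428,266.5,150,103.9)
d=grab('scene','scene1')
a=cv2.resize(d['frame'][130:280,150:350],None,fx=4,fy=4); cv2.imwrite('pics/crop2.png',a[:,:,::-1])"
```

```text
t 5.9 pos [ 663.1 -144.   208.6] close 103.8 turn z -0.016 shift [2.591 9.098 1.176] F [ 0.8 -0.3  0.3] w 29.3 z-tilt [-0.0005  0.0002]
```

View pics/crop2.png

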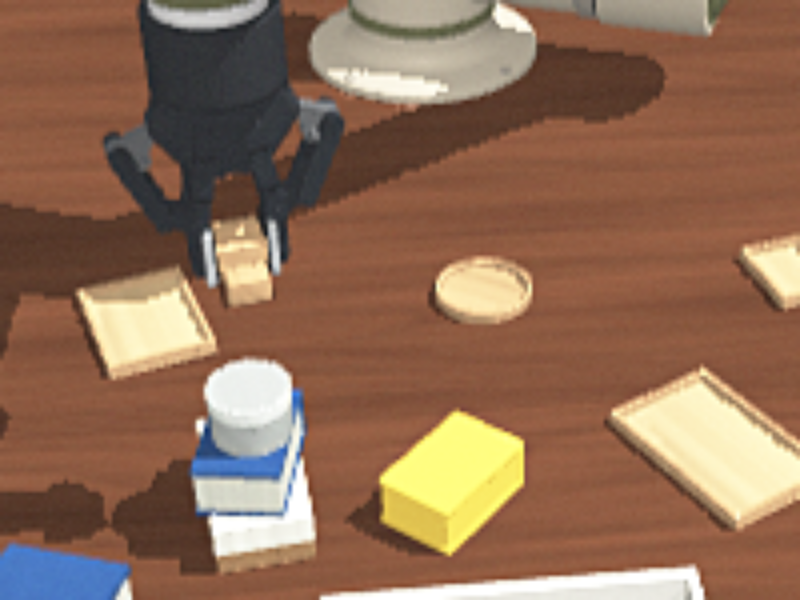

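The car is held level and clear, with the rest of the stack undisturbed (tin at crop (250,405)). Carrying it to the car tray.

Request:
{"api": "move_arm", "payload": {"motion": [[[0.08,0.3,0],[0,0,0]],[[0.15,0.5,0],[0,0,0]],[[0.2,0.7,0],[0,0,0]],[[0.2,0.7,0],[0,0,0]],[[0.2,0.7,0],[0,0,0]],[[0.2,0.7,0],[0,0,0]],[[0.2,0.7,0],[0,0,0]],[[0.2,0.7,0],[0,0,0.0]],[[0.2,0.7,0],[0,0,0]],[[0.2,0.7,0.1],[0,0,0]],[[0.2,0.7,0.2],[0,0,0]],[[0.2,0.7,0.3],[0,0,0]],[[0.2,0.7,0.3],[0,0,0]],[[0.13,0.4,0.2],[0,0,0]],[[0.05,0.2,0.05],[0,0,0]],[[0,0,0],[0,0,0]],[[0,0,0],[0,0,0]]]}}

```text
time_s: 7.65
position: [0.4282, 0.266, 0.1519]
tool_rot: [[-0.971, -0.239, 0.001], [-0.239, 0.971, 0.0], [-0.001, -0.0, -1.0]]
ft_force: [0.9, -0.3, -0.4]
grip_width: 0.03
gripper_force: 26.0
```

```bash
python3 -c "
from h import *
plan(428,266.5,31,103.9)"
```

```text
t 7.7 pos [428.2 266.  151.9] close 103.8 turn z -0.009 shift [0.005 0.01  2.418] F [ 0.9 -0.3 -0.4] w 30.0 z-tilt [0.0012 0.0001]
```

Request:
{"api": "move_arm", "payload": {"motion": [[[0,0.01,0.2],[0,0,0]],[[0,0,0.4],[0,0,0]],[[0,0,0.5],[0,0,0]],[[0,0,0.5],[0,0,0]],[[0,0,0.4],[0,0,0]],[[0,0,0.2],[0,0,0]],[[0,0,0.1],[0,0,0]],[[0,0,0.05],[0,0,0]],[[0,0,0],[0,0,0]],[[0,0,0],[0,0,0]],[[0,0,0.02],[0,0,0]],[[0,0,0.02],[0,0,0]],[[0,0,0],[0,0,0]]]}}

```text
time_s: 8.95
position: [0.4273, 0.267, 0.0319]
tool_rot: [[-0.971, -0.24, 0.0], [-0.24, 0.971, 0.0], [-0.0, 0.0, -1.0]]
ft_force: [-0.1, -0.4, -0.4]
grip_width: 0.0295
gripper_force: 26.0
```

```bash
python3 -c "
from h import *
plan(428,266.5,30,103.9)"
```

```text
t 8.9 pos [427.3 267.   31.9] close 103.9 turn z -0.004 shift [-0.012 -0.013  0.037] F [-0.1 -0.4 -0.4] w 29.5 z-tilt [0.0001 0.    ]
```

Request:
{"api": "move_arm", "payload": {"motion": [[[0,0,0.02],[0,0,0]],[[0,0,0],[0,0,0]],[[0,0,0.02],[0,0,0]],[[0,0,0],[0,0,0]],[[0,0,0],[0,0,0]]]}}

```text
time_s: 9.45
position: [0.4273, 0.267, 0.0299]
tool_rot: [[-0.971, -0.24, 0.0], [-0.24, 0.971, 0.0], [-0.0, 0.0, -1.0]]
ft_force: [-0.5, -0.1, 1.4]
grip_width: 0.0296
gripper_force: 26.2
```

Request:
{"api": "move_arm", "payload": {"motion": [[[0,0,0.01],[0,0,0]],[[0,0,0],[0,0,0]]]}}

```text
time_s: 9.65
position: [0.4274, 0.267, 0.0299]
tool_rot: [[-0.971, -0.24, 0.001], [-0.24, 0.971, 0.0], [-0.001, 0.0, -1.0]]
ft_force: [-1.6, -1.0, 8.3]
grip_width: 0.0293
gripper_force: 27.1
```

Request:
{"api": "move_arm", "payload": {"motion": [[[0,0,0],[0,0,0]],[[0,0,0],[0,0,0]],[[0,0,0],[0,0,0]],[[0,0,0],[0,0,0]],[[0,0,0],[0,0,0]],[[0,0,-0.1],[0,0,0]],[[0,0,-0.3],[0,0,0]],[[0,0,-0.5],[0,0,0]],[[0,0,-0.5],[0,0,0]],[[0,0,-0.6],[0,0,0]],[[0,0,-0.6],[0,0,0]],[[0,0,-0.6],[0,0,0]],[[0,0,-0.4],[0,0,0]],[[0,0,0],[0,0,0]],[[0,0,0],[0,0,0]]], "claw": 0}}

```text
time_s: 11.15
position: [0.427, 0.2669, 0.2092]
tool_rot: [[-0.971, -0.24, 0.0], [-0.24, 0.971, -0.0], [-0.0, -0.0, -1.0]]
ft_force: [0.2, -0.1, -0.2]
grip_width: 0.0852
gripper_force: 0.0
```

```bash
python3 - <<'E'
from h import *
plan(664.5,-147,210,80.5)
d=grab('scene','scene2')
a=cv2.resize(d['frame'][170:280,180:420],None,fx=3.3,fy=3.3); cv2.imwrite('pics/crop3.png',a[:,:,::-1])
X=cloud(d).reshape(-1,3)[d['depth'].ravel()>0]*1000
def near(x,y,r,lo,hi): 
    L=X[(np.hypot(X[:,0]-x,X[:,1]-y)<r)&(X[:,2]>lo)&(X[:,2]<hi)]; print(len(L),cv2.minAreaRect(L[:,:2].astype(np.float32)),np.median(L[:,2])); return L
near(430,267,35,35,45); near(430,267,35,20,45)
L=near(664,-147,32,104,112); print(cv2.minEnclosingCircle(L[:,:2].astype(np.float32)))
E
```

```text
t 11.2 pos [427.  266.9 209.2] close 103.9 turn z 2.921 shift [-6.051 -7.381 -0.016] F [ 0.2 -0.1 -0.2] w 85.2 z-tilt [ 0. -0.]
58 ((427.0072937011719, 266.9425964355469), (32.35581970214844, 32.243621826171875), 8.78905200958252) 38.02504634921644
129 ((434.18267822265625, 268.1686096191406), (48.018619537353516, 32.912837982177734), 9.927671432495117) 33.41787142397812
227 ((666.1171875, -146.5970001220703), (51.114051818847656, 50.62937927246094), 82.03588104248047) 106.11981332682763
((665.6599731445312, -146.4158935546875), 27.48033905029297)
```

View pics/crop3.png

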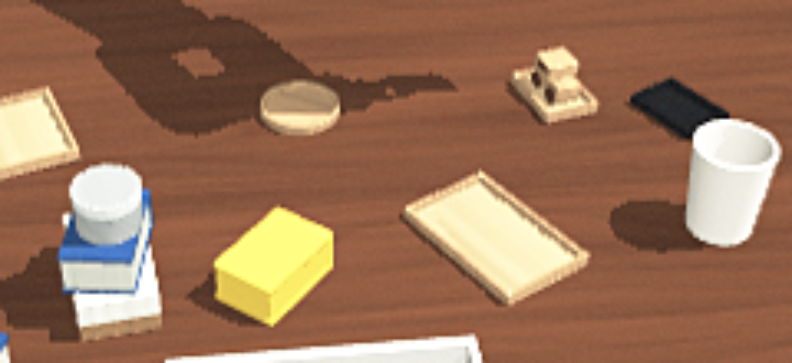

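Car is settled in its tray (crop (555,85)). Now for the tin.

Request:
{"api": "move_arm", "payload": {"motion": [[[0,0,0],[0,0,0.9]],[[0,0,0],[0,0,1]],[[0,0,0],[0,0,1]],[[-0.2,-0.25,0],[0,0,0]],[[-0.45,-0.53,0],[0,0,0]],[[-0.5,-0.6,0],[0,0,0]],[[-0.5,-0.6,0],[0,0,0]],[[-0.5,-0.6,0],[0,0,0]],[[-0.5,-0.6,0],[0,0,0]],[[-0.5,-0.6,0],[0,0,0]],[[-0.5,-0.6,0],[0,0,0]],[[-0.5,-0.6,0],[0,0,0]],[[-0.5,-0.6,0],[0,0,0]],[[-0.5,-0.6,0],[0,0,0]],[[-0.5,-0.65,0.2],[0,0,0]],[[-0.3,-0.4,0.3],[0,0,0]],[[-0.1,-0.15,0.3],[0,0,0]],[[0,0,0.1],[0,0,0]],[[0,0,0],[0,0,0]],[[0,0,0],[0,0,0]]]}}

```text
time_s: 13.2
position: [0.6658, -0.1448, 0.165]
tool_rot: [[-0.987, 0.161, 0.001], [0.161, 0.987, -0.0], [-0.001, 0.0, -1.0]]
ft_force: [0.9, 0.9, 1.2]
grip_width: 0.0855
gripper_force: 0.0
```

```bash
python3 -c "
from h import *
plan(665,-146.7,99,80.5)"
```

```text
t 13.2 pos [ 665.8 -144.8  165. ] close 80.7 turn z 0.031 shift [ 0.011 -0.039  1.321] F [0.9 0.9 1.2] w 85.5 z-tilt [ 0.0005 -0.    ]
```

Request:
{"api": "move_arm", "payload": {"motion": [[[0.01,-0.04,0.1],[0,0,0]],[[0,0,0.3],[0,0,0]],[[0,0,0.4],[0,0,0]],[[0,0,0.3],[0,0,0]],[[0,0,0.15],[0,0,0]],[[0,0,0.07],[0,0,0]],[[0,0,0],[0,0,0]],[[0,0,0],[0,0,0]],[[0,0,0],[0,0,0]]]}}

```text
time_s: 14.1
position: [0.6654, -0.1481, 0.0992]
tool_rot: [[-0.987, 0.162, 0.001], [0.162, 0.987, -0.001], [-0.001, -0.0, -1.0]]
ft_force: [-0.2, 0.2, -1.0]
grip_width: 0.0857
gripper_force: 0.0
```

Request:
{"api": "move_arm", "payload": {"motion": [[[0,0,0],[0,0,0]],[[0,0,0],[0,0,0]],[[0,0,0],[0,0,0]],[[0,0,0],[0,0,0]],[[0,0,0],[0,0,0]],[[0,0,0],[0,0,0]],[[0,0,0],[0,0,0]],[[0,0,0],[0,0,0]]], "claw": 0.6, "force": 35}}

```text
time_s: 14.9
position: [0.6653, -0.1483, 0.0988]
tool_rot: [[-0.987, 0.162, 0.001], [0.162, 0.987, -0.0], [-0.001, -0.0, -1.0]]
ft_force: [-0.4, -1.6, 4.9]
grip_width: 0.051
gripper_force: 37.1
```

Request:
{"api": "move_arm", "payload": {"motion": [[[0,0,-0.1],[0,0,0]],[[0,0,-0.2],[0,0,0]],[[0,0,-0.4],[0,0,0]],[[0,0,-0.3],[0,0,0]],[[0,0,-0.1],[0,0,0]],[[0,0,0],[0,0,0]],[[0,0,0],[0,0,0]]]}}

```text
time_s: 15.6
position: [0.6648, -0.1479, 0.1525]
tool_rot: [[-0.987, 0.162, -0.001], [0.162, 0.987, 0.001], [0.002, 0.0, -1.0]]
ft_force: [-0.4, 0.4, -2.3]
grip_width: 0.0507
gripper_force: 36.8
```

```bash
python3 - <<'E'
from h import *
plan(431,21.3,60,80.5)
d=grab('scene','scene3')
X=cloud(d).reshape(-1,3)[d['depth'].ravel()>0]*1000
L=X[(np.hypot(X[:,0]-665,X[:,1]+147)<60)&(X[:,2]>67)&(X[:,2]<75)]; print(cv2.minAreaRect(L[:,:2].astype(np.float32)),len(L))
a=cv2.resize(d['frame'][150:280,150:350],None,fx=4,fy=4); cv2.imwrite('pics/crop4.png',a[:,:,::-1])
E
```

```text
t 15.6 pos [ 664.8 -147.9  152.5] close 80.7 turn z 0.021 shift [5.166 2.565 1.858] F [-0.4  0.4 -2.3] w 50.7 z-tilt [-0.0015  0.0007]
((664.2720947265625, -150.39984130859375), (56.35580062866211, 87.81917572021484), 80.25846099853516) 492
```

View pics/crop4.png

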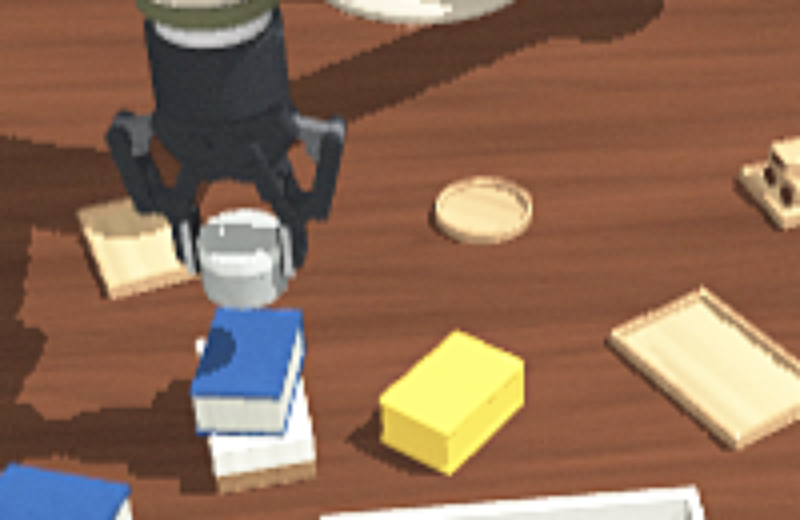

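Tin is held upright at crop (243,255), and the book hasn't moved. Carrying the tin to the round tray.

Request:
{"api": "move_arm", "payload": {"motion": [[[0.2,0.1,0],[0,0,0]],[[0.4,0.2,0],[0,0,0]],[[0.55,0.27,0],[0,0,0]],[[0.6,0.3,0],[0,0,0]],[[0.6,0.3,0],[0,0,0]],[[0.6,0.3,0],[0,0,0]],[[0.6,0.3,0],[0,0,0]],[[0.6,0.3,0.1],[0,0,0]],[[0.5,0.25,0.3],[0,0,0]],[[0.4,0.2,0.4],[0,0,0]],[[0.17,0.05,0.4],[0,0,0]],[[0,0,0.3],[0,0,0]],[[0,0,0.2],[0,0,0]],[[0,0,0.1],[0,0,0]],[[0,0,0],[0,0,0]],[[0,0,0],[0,0,0]]]}}

```text
time_s: 17.25
position: [0.4286, 0.021, 0.0635]
tool_rot: [[-0.987, 0.162, 0.0], [0.162, 0.987, -0.0], [-0.0, -0.0, -1.0]]
ft_force: [0.1, -0.4, -2.1]
grip_width: 0.051
gripper_force: 36.8
```

```bash
python3 -c "
from h import *
plan(431,21.3,30.8,80.5)"
```

```text
t 17.2 pos [428.6  21.   63.5] close 80.7 turn z 0.02 shift [-0.047  0.014  0.654] F [ 0.1 -0.4 -2.1] w 51.0 z-tilt [ 0.0002 -0.    ]
```

Request:
{"api": "move_arm", "payload": {"motion": [[[-0.05,0.01,0.1],[0,0,0]],[[0,0,0.2],[0,0,0]],[[0,0,0.15],[0,0,0]],[[0,0,0.1],[0,0,0]],[[0,0,0.04],[0,0,0]],[[0,0,0.02],[0,0,0]],[[0,0,0],[0,0,0]],[[0,0,0.02],[0,0,0]],[[0,0,0],[0,0,0]],[[0,0,0],[0,0,0]]]}}

```text
time_s: 18.25
position: [0.431, 0.0211, 0.0319]
tool_rot: [[-0.987, 0.162, 0.0], [0.162, 0.987, -0.0], [-0.0, -0.0, -1.0]]
ft_force: [0.2, 0.7, -2.0]
grip_width: 0.0512
gripper_force: 36.8
```

Request:
{"api": "move_arm", "payload": {"motion": [[[0,0,0.01],[0,0,0]],[[0,0,0],[0,0,0]],[[0,0,0.01],[0,0,0]],[[0,0,0],[0,0,0]],[[0,0,0],[0,0,0]]]}}

```text
time_s: 18.75
position: [0.431, 0.0211, 0.0308]
tool_rot: [[-0.987, 0.162, -0.0], [0.162, 0.987, -0.0], [0.0, -0.0, -1.0]]
ft_force: [-0.3, 1.1, -0.8]
grip_width: 0.0511
gripper_force: 36.9
```

Request:
{"api": "move_arm", "payload": {"motion": [[[0,0,0.01],[0,0,0]],[[0,0,0],[0,0,0]],[[0,0,0],[0,0,0]]]}}

```text
time_s: 19.05
position: [0.431, 0.0211, 0.0307]
tool_rot: [[-0.987, 0.162, 0.0], [0.162, 0.987, -0.0], [-0.0, -0.0, -1.0]]
ft_force: [-0.7, -1.3, 5.1]
grip_width: 0.0509
gripper_force: 37.5
```

Request:
{"api": "move_arm", "payload": {"motion": [[[0,0,0],[0,0,0]],[[0,0,0],[0,0,0]],[[0,0,0],[0,0,0]],[[0,0,0],[0,0,0]],[[0,0,0],[0,0,0]],[[0,0,-0.1],[0,0,0]],[[0,0,-0.3],[0,0,0]],[[0,0,-0.5],[0,0,0]],[[0,0,-0.5],[0,0,0]],[[0,0,-0.5],[0,0,0]],[[0,0,-0.3],[0,0,0]],[[0,0,-0.1],[0,0,0]],[[0,0,0],[0,0,0]],[[0,0,0],[0,0,0]]], "claw": 0}}

```text
time_s: 20.45
position: [0.4306, 0.0212, 0.1447]
tool_rot: [[-0.987, 0.162, -0.001], [0.162, 0.987, 0.0], [0.001, 0.0, -1.0]]
ft_force: [0.4, 0.9, -0.1]
grip_width: 0.0855
gripper_force: 0.0
```

```bash
python3 - <<'E'
from h import *
plan(664,-150.5,140,80.4); plan(664,-150.5,63,80.4)
d=grab('scene','scene4')
X=cloud(d).reshape(-1,3)[d['depth'].ravel()>0]*1000
L=X[(np.hypot(X[:,0]-431,X[:,1]-21)<40)&(X[:,2]>33)&(X[:,2]<45)]; print(cv2.minEnclosingCircle(L[:,:2].astype(np.float32)),np.percentile(L[:,2],[5,50,95]))
E
```

```text
t 20.4 pos [430.6  21.2 144.7] close 80.7 turn z 0.033 shift [-5.176 -2.607  0.086] F [ 0.4  0.9 -0.1] w 85.5 z-tilt [-0.0013  0.0003]
t 20.4 pos [430.6  21.2 144.7] close 80.7 turn z 0.033 shift [-5.178 -2.607  1.626] F [ 0.4  0.9 -0.1] w 85.5 z-tilt [-0.0013  0.0003]
((432.19775390625, 22.672800064086914), 28.631799697875977) [34.22965871 38.15324044 40.44224789]
```

Tin is in its tray (centre within 2 mm, top about 40 mm). Now for the book.

Request:
{"api": "move_arm", "payload": {"motion": [[[-0.2,-0.1,0],[0,0,0.03]],[[-0.4,-0.2,0],[0,0,0]],[[-0.6,-0.3,0],[0,0,0]],[[-0.6,-0.3,0],[0,0,0]],[[-0.6,-0.3,0],[0,0,0]],[[-0.6,-0.3,0],[0,0,0]],[[-0.6,-0.3,0],[0,0,0]],[[-0.6,-0.3,0],[0,0,0]],[[-0.6,-0.3,0],[0,0,0]],[[-0.3,-0.15,0],[0,0,0]],[[-0.08,-0.06,0.2],[0,0,0]],[[0,0,0.3],[0,0,0]],[[0,0,0.2],[0,0,0]],[[0,0,0],[0,0,0]],[[0,0,0],[0,0,0]]]}}

```text
time_s: 22.0
position: [0.6645, -0.1504, 0.1103]
tool_rot: [[-0.986, 0.166, -0.0], [0.166, 0.986, 0.0], [0.0, 0.0, -1.0]]
ft_force: [-0.3, 0.9, -0.4]
grip_width: 0.0852
gripper_force: 0.0
```

```bash
python3 -c "
from h import *
plan(664,-150.5,63,80.4)"
```

```text
t 22.0 pos [ 664.5 -150.4  110.3] close 80.4 turn z 0.005 shift [ 0.01  -0.004  0.946] F [-0.3  0.9 -0.4] w 85.2 z-tilt [-0.0003  0.0002]
```

Request:
{"api": "move_arm", "payload": {"motion": [[[0,0,0.1],[0,0,0]],[[0,0,0.25],[0,0,0]],[[0,0,0.3],[0,0,0]],[[0,0,0.2],[0,0,0]],[[0,0,0.1],[0,0,0]],[[0,0,0],[0,0,0]],[[0,0,0],[0,0,0]],[[0,0,0],[0,0,0]]]}}

```text
time_s: 22.8
position: [0.665, -0.1507, 0.0635]
tool_rot: [[-0.986, 0.166, 0.001], [0.166, 0.986, -0.0], [-0.001, -0.0, -1.0]]
ft_force: [-0.2, 0.4, 0.9]
grip_width: 0.0852
gripper_force: 0.0
```

Request:
{"api": "move_arm", "payload": {"motion": [[[0,0,0],[0,0,0]],[[0,0,0],[0,0,0]],[[0,0,0],[0,0,0]],[[0,0,0],[0,0,0]],[[0,0,0],[0,0,0]],[[0,0,0],[0,0,0]],[[0,0,0],[0,0,0]]], "claw": 0.6, "force": 45}}

```text
time_s: 23.5
position: [0.6649, -0.1507, 0.0634]
tool_rot: [[-0.986, 0.166, 0.001], [0.166, 0.986, -0.0], [-0.001, -0.0, -1.0]]
ft_force: [-0.5, 0.6, 5.1]
grip_width: 0.0552
gripper_force: 49.5
```

Request:
{"api": "move_arm", "payload": {"motion": [[[0,0,-0.1],[0,0,0]],[[0,0,-0.2],[0,0,0]],[[0,0,-0.4],[0,0,0]],[[0,0,-0.3],[0,0,0]],[[0,0,-0.1],[0,0,0]],[[0,0,0],[0,0,0]],[[0,0,0],[0,0,0]]]}}

```text
time_s: 24.2
position: [0.6643, -0.1504, 0.117]
tool_rot: [[-0.986, 0.166, -0.001], [0.166, 0.986, 0.001], [0.001, 0.0, -1.0]]
ft_force: [-0.5, -0.2, -1.8]
grip_width: 0.0553
gripper_force: 48.9
```

```bash
python3 - <<'E'
from h import *
plan(442.2,-238.3,60,107.9)
d=grab('scene','scene5')
X=cloud(d).reshape(-1,3)[d['depth'].ravel()>0]*1000
a=cv2.resize(d['frame'][150:280,130:330],None,fx=4,fy=4); cv2.imwrite('pics/crop5.png',a[:,:,::-1])
E
```

```text
t 24.2 pos [ 664.3 -150.4  117. ] close 80.4 turn z -3.434 shift [ 4.766 -0.308  1.145] F [-0.5 -0.2 -1.8] w 55.3 z-tilt [-0.0013  0.0006]
```

View pics/crop5.png

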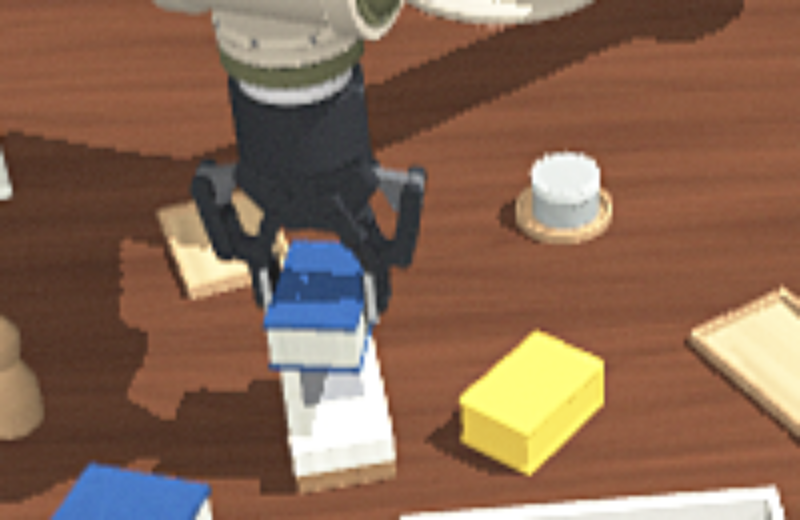

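Book is held level at crop (318,305), the tin sits in its tray, and the game box is free. Turning and carrying the book to the middle tray.

Request:
{"api": "move_arm", "payload": {"motion": [[[0,0,0],[0,0,-0.5]],[[0,0,0],[0,0,-0.8]],[[0,0,0],[0,0,-0.9]],[[0,0,0],[0,0,-0.8]],[[0,0,0],[0,0,-0.43]],[[0.2,0,0],[0,0,0]],[[0.4,-0.03,0],[0,0,0]],[[0.6,-0.05,0],[0,0,0]],[[0.6,-0.05,0],[0,0,0]],[[0.6,-0.05,0],[0,0,0]],[[0.6,-0.05,0],[0,0,0]],[[0.6,-0.05,0],[0,0,0]],[[0.6,-0.03,0.1],[0,0,0]],[[0.4,0,0.3],[0,0,0]],[[0.17,0,0.3],[0,0,0]],[[0,0,0.2],[0,0,0]],[[0,0,0.1],[0,0,0]],[[0,0,0],[0,0,0]],[[0,0,0],[0,0,0]]]}}

```text
time_s: 26.15
position: [0.4431, -0.2384, 0.068]
tool_rot: [[-0.952, -0.307, 0.0], [-0.307, 0.952, -0.0], [-0.0, -0.0, -1.0]]
ft_force: [0.4, -0.1, -0.9]
grip_width: 0.0552
gripper_force: 48.9
```

```bash
python3 -c "
from h import *
plan(442.2,-238.3,31.4,107.9)"
```

```text
t 26.1 pos [ 443.1 -238.4   68. ] close 107.9 turn z 0.001 shift [0.016 0.008 0.732] F [ 0.4 -0.1 -0.9] w 55.2 z-tilt [ 0.0004 -0.0003]
```

Request:
{"api": "move_arm", "payload": {"motion": [[[0.02,0.01,0.1],[0,0,0]],[[0,0,0.2],[0,0,0]],[[0,0,0.2],[0,0,0]],[[0,0,0.1],[0,0,0]],[[0,0,0.05],[0,0,0]],[[0,0,0.03],[0,0,0]],[[0,0,0],[0,0,0]],[[0,0,0.02],[0,0,0]],[[0,0,0],[0,0,0]],[[0,0,0.01],[0,0,0]],[[0,0,0],[0,0,0]],[[0,0,0],[0,0,0]]]}}

```text
time_s: 27.35
position: [0.4413, -0.2384, 0.0324]
tool_rot: [[-0.952, -0.307, 0.0], [-0.307, 0.952, -0.0], [-0.0, -0.0, -1.0]]
ft_force: [-0.1, 0.0, -1.5]
grip_width: 0.0553
gripper_force: 48.9
```

Request:
{"api": "move_arm", "payload": {"motion": [[[0,0,0.01],[0,0,0]],[[0,0,0],[0,0,0]],[[0,0,0.01],[0,0,0]],[[0,0,0],[0,0,0]],[[0,0,0],[0,0,0]]]}}

```text
time_s: 27.85
position: [0.4414, -0.2384, 0.0314]
tool_rot: [[-0.952, -0.307, 0.0], [-0.307, 0.952, -0.0], [-0.0, -0.0, -1.0]]
ft_force: [-0.6, -0.1, 0.2]
grip_width: 0.0553
gripper_force: 49.0
```

Request:
{"api": "move_arm", "payload": {"motion": [[[0,0,0.01],[0,0,0]],[[0,0,0],[0,0,0]],[[0,0,0],[0,0,0]]]}}

```text
time_s: 28.15
position: [0.4413, -0.2384, 0.0314]
tool_rot: [[-0.952, -0.307, 0.0], [-0.307, 0.952, -0.0], [-0.0, -0.0, -1.0]]
ft_force: [-1.8, 1.3, 8.1]
grip_width: 0.0556
gripper_force: 49.9
```

Request:
{"api": "move_arm", "payload": {"motion": [[[0,0,0],[0,0,0]],[[0,0,0],[0,0,0]],[[0,0,0],[0,0,0]],[[0,0,0],[0,0,0]],[[0,0,0],[0,0,0]],[[0,0,-0.1],[0,0,0]],[[0,0,-0.3],[0,0,0]],[[0,0,-0.5],[0,0,0]],[[0,0,-0.5],[0,0,0]],[[0,0,-0.3],[0,0,0]],[[0,0,-0.1],[0,0,0]],[[0,0,0],[0,0,0]],[[0,0,0],[0,0,0]]], "claw": 0}}

```text
time_s: 29.45
position: [0.441, -0.2381, 0.1201]
tool_rot: [[-0.952, -0.307, -0.001], [-0.307, 0.952, 0.001], [0.001, 0.001, -1.0]]
ft_force: [-0.1, -0.0, 0.7]
grip_width: 0.0853
gripper_force: 0.0
```

```bash
python3 - <<'E'
from h import *
for tag in('scene','top'):
  d=grab(tag,tag+'6')
  X=cloud(d).reshape(-1,3); F=d['frame'].reshape(-1,3).astype(int); k=d['depth'].ravel()>0; X=X[k]*1000;F=F[k]
  L=X[(np.hypot(X[:,0]-442,X[:,1]+238)<60)&(X[:,2]>36)&(X[:,2]<44)]; print(tag,'book',cv2.minAreaRect(L[:,:2].astype(np.float32)),np.median(L[:,2]))
  L=X[(np.hypot(X[:,0]-657,X[:,1]+150)<80)&(X[:,2]>32)&(X[:,2]<40)&(F.min(1)>110)]; print('game',cv2.minAreaRect(L[:,:2].astype(np.float32)),len(L))
plan(657.4,-150.4,100,98); 
a=cv2.resize(load('scene6')['frame'][150:280,130:330],None,fx=4,fy=4); cv2.imwrite('pics/crop6.png',a[:,:,::-1])
E
```

```text
scene book ((440.0669860839844, -237.7769317626953), (88.01155090332031, 56.02924346923828), 17.442081451416016) 38.24588979631672
game ((659.17333984375, -150.5613250732422), (118.02619171142578, 62.52521514892578), 7.710856914520264) 684
top book ((463.841064453125, -224.81231689453125), (28.715660095214844, 46.590614318847656), 17.850662231445312) 39.926583949824625
game ((657.1749267578125, -150.44351196289062), (111.46417236328125, 64.39796447753906), 7.8527445793151855) 1008
t 29.6 pos [ 441.  -238.1  120. ] close 107.9 turn z 1.233 shift [-4.53   1.135  0.396] F [-0.4  0.6 -1. ] w 85.1 z-tilt [-0.0013  0.0012]
```

View pics/crop6.png

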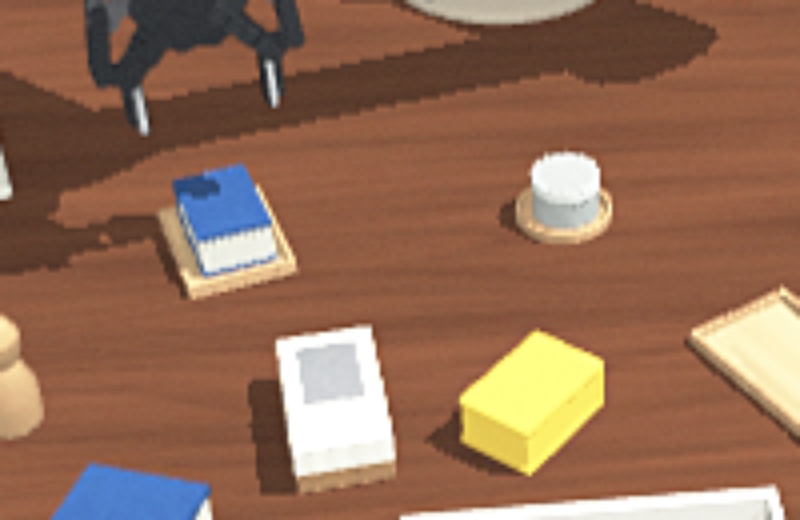

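Book is flat and centred in its tray, and the game box is alone at crop (335,400). Now the game box.

Request:
{"api": "move_arm", "payload": {"motion": [[[0,0,0],[0,0,0.6]],[[0,0,0],[0,0,0.66]],[[-0.2,0.05,0],[0,0,0]],[[-0.4,0.1,0],[0,0,0]],[[-0.6,0.15,0],[0,0,0]],[[-0.6,0.15,0],[0,0,0]],[[-0.6,0.15,0],[0,0,0]],[[-0.6,0.15,0],[0,0,0]],[[-0.6,0.15,0],[0,0,0]],[[-0.5,0.13,0.1],[0,0,0]],[[-0.3,0.07,0.2],[0,0,0]],[[-0.13,0.03,0.2],[0,0,0]],[[0,0,0.1],[0,0,0]],[[0,0,0],[0,0,0]],[[0,0,0],[0,0,0]]]}}

```text
time_s: 31.05
position: [0.6577, -0.1521, 0.0911]
tool_rot: [[-0.991, -0.135, -0.0], [-0.135, 0.991, -0.0], [0.0, -0.0, -1.0]]
ft_force: [-0.7, -0.1, -0.5]
grip_width: 0.0856
gripper_force: 0.0
```

```bash
python3 -c "
from h import *
plan(658,-150.5,27.5,97.8)"
```

```text
t 31.1 pos [ 657.7 -152.1   91.1] close 97.8 turn z -0.004 shift [-0.011  0.031  1.272] F [-0.7 -0.1 -0.5] w 85.6 z-tilt [-0.0001 -0.    ]
```

Request:
{"api": "move_arm", "payload": {"motion": [[[-0.01,0.03,0.1],[0,0,0]],[[0,0,0.3],[0,0,0]],[[0,0,0.4],[0,0,0]],[[0,0,0.3],[0,0,0]],[[0,0,0.12],[0,0,0]],[[0,0,0.05],[0,0,0]],[[0,0,0],[0,0,0]],[[0,0,0],[0,0,0]],[[0,0,0],[0,0,0]]]}}

```text
time_s: 31.95
position: [0.6587, -0.1502, 0.0281]
tool_rot: [[-0.991, -0.136, 0.001], [-0.136, 0.991, -0.001], [-0.001, -0.001, -1.0]]
ft_force: [0.1, -0.4, 0.8]
grip_width: 0.0856
gripper_force: 0.0
```

Request:
{"api": "move_arm", "payload": {"motion": [[[0,0,0],[0,0,0]],[[0,0,0],[0,0,0]],[[0,0,0],[0,0,0]],[[0,0,0],[0,0,0]],[[0,0,0],[0,0,0]],[[0,0,0],[0,0,0]],[[0,0,0],[0,0,0]]], "claw": 0.55, "force": 60}}

```text
time_s: 32.65
position: [0.6587, -0.1503, 0.0281]
tool_rot: [[-0.991, -0.135, 0.001], [-0.135, 0.991, -0.001], [-0.001, -0.001, -1.0]]
ft_force: [-0.9, -0.2, 6.2]
grip_width: 0.0607
gripper_force: 67.6
```

Request:
{"api": "move_arm", "payload": {"motion": [[[0,0,-0.1],[0,0,0]],[[0,0,-0.3],[0,0,0]],[[0,0,-0.5],[0,0,0]],[[0,0,-0.5],[0,0,0]],[[0,0,-0.3],[0,0,0]],[[0,0,-0.1],[0,0,0]],[[0,0,0],[0,0,0]],[[0,0,0],[0,0,0]]]}}

```text
time_s: 33.45
position: [0.6579, -0.1499, 0.1164]
tool_rot: [[-0.991, -0.135, -0.002], [-0.135, 0.991, 0.001], [0.001, 0.001, -1.0]]
ft_force: [0.1, 0.9, -2.0]
grip_width: 0.0605
gripper_force: 66.7
```

```bash
python3 - <<'E'
from h import *
plan(632.7,165,65,118.9)
d=grab('scene','scene7')
a=cv2.resize(d['frame'][130:280,150:350],None,fx=4,fy=4); cv2.imwrite('pics/crop7.png',a[:,:,::-1])
E
```

```text
t 33.5 pos [ 657.9 -149.9  116.4] close 97.8 turn z -2.639 shift [-2.603  5.757  1.034] F [ 0.1  0.9 -2. ] w 60.5 z-tilt [-0.0016  0.0007]
```

View pics/crop7.png

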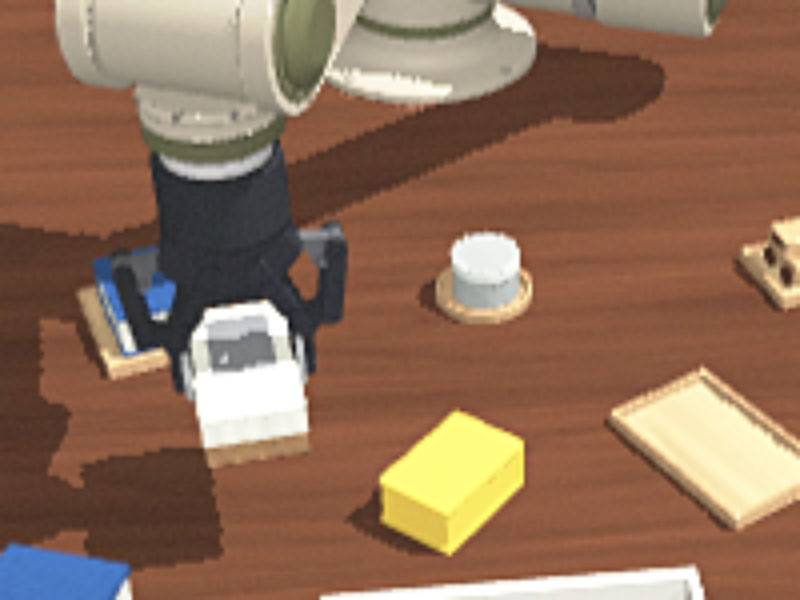

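Game box is held level at crop (248,380). Carrying it to the largest tray.

Request:
{"api": "move_arm", "payload": {"motion": [[[0,0,0],[0,0,-0.5]],[[0,0,0],[0,0,-0.8]],[[0,0,0],[0,0,-0.8]],[[0,0,0],[0,0,-0.54]],[[-0.1,0.2,0],[0,0,0]],[[-0.2,0.45,0],[0,0,0]],[[-0.27,0.6,0],[0,0,0]],[[-0.27,0.6,0],[0,0,0]],[[-0.27,0.6,0],[0,0,0]],[[-0.27,0.6,0],[0,0,0]],[[-0.27,0.6,0],[0,0,0]],[[-0.27,0.6,0],[0,0,0]],[[-0.27,0.6,0],[0,0,0]],[[-0.22,0.5,0.1],[0,0,0]],[[-0.15,0.3,0.3],[0,0,0]],[[-0.05,0.1,0.3],[0,0,0]],[[0,0,0.2],[0,0,0]],[[0,0,0.1],[0,0,0]],[[0,0,0],[0,0,0]],[[0,0,0],[0,0,0]]]}}

```text
time_s: 35.5
position: [0.6341, 0.1637, 0.0676]
tool_rot: [[-0.876, -0.482, 0.001], [-0.482, 0.876, -0.0], [-0.001, -0.0, -1.0]]
ft_force: [0.5, -0.3, -1.8]
grip_width: 0.0608
gripper_force: 66.7
```

```bash
python3 -c "
from h import *
plan(633.5,165.4,32.1,118.9)"
```

```text
t 35.5 pos [634.1 163.7  67.6] close 118.8 turn z -0.009 shift [-0.006  0.036  0.711] F [ 0.5 -0.3 -1.8] w 60.8 z-tilt [ 0.0006 -0.0001]
```

Request:
{"api": "move_arm", "payload": {"motion": [[[0,0.03,0.1],[0,0,0]],[[0,0,0.2],[0,0,0]],[[0,0,0.2],[0,0,0]],[[0,0,0.1],[0,0,0]],[[0,0,0.05],[0,0,0]],[[0,0,0.02],[0,0,0]],[[0,0,0],[0,0,0]],[[0,0,0.02],[0,0,0]],[[0,0,0],[0,0,0]],[[0,0,0],[0,0,0]]]}}

```text
time_s: 36.5
position: [0.633, 0.1659, 0.033]
tool_rot: [[-0.875, -0.483, 0.0], [-0.483, 0.875, -0.0], [-0.0, -0.0, -1.0]]
ft_force: [-0.1, 0.4, -2.9]
grip_width: 0.0609
gripper_force: 66.7
```

Request:
{"api": "move_arm", "payload": {"motion": [[[0,0,0.01],[0,0,0]],[[0,0,0],[0,0,0]],[[0,0,0.01],[0,0,0]],[[0,0,0],[0,0,0]],[[0,0,0],[0,0,0]]]}}

```text
time_s: 37.0
position: [0.6329, 0.166, 0.0322]
tool_rot: [[-0.875, -0.483, 0.0], [-0.483, 0.875, -0.0], [-0.0, -0.0, -1.0]]
ft_force: [-2.0, -0.7, 2.0]
grip_width: 0.0608
gripper_force: 67.0
```

Request:
{"api": "move_arm", "payload": {"motion": [[[0,0,0.005],[0,0,0]],[[0,0,0],[0,0,0]]]}}

```text
time_s: 37.2
position: [0.633, 0.166, 0.0321]
tool_rot: [[-0.875, -0.483, 0.0], [-0.483, 0.875, -0.0], [-0.0, -0.0, -1.0]]
ft_force: [-4.1, 0.2, 5.0]
grip_width: 0.0608
gripper_force: 67.7
```

Request:
{"api": "move_arm", "payload": {"motion": [[[0,0,0],[0,0,0]],[[0,0,0],[0,0,0]],[[0,0,0],[0,0,0]],[[0,0,0],[0,0,0]],[[0,0,0],[0,0,0]],[[0,0,-0.1],[0,0,0]],[[0,0,-0.3],[0,0,0]],[[0,0,-0.5],[0,0,0]],[[0,0,-0.5],[0,0,0]],[[0,0,-0.5],[0,0,0]],[[0,0,-0.5],[0,0,0]],[[0,0,-0.3],[0,0,0]],[[0,0,-0.1],[0,0,0]],[[0,0,0],[0,0,0]],[[0,0,0],[0,0,0]]], "claw": 0}}

```text
time_s: 38.7
position: [0.6325, 0.1659, 0.1706]
tool_rot: [[-0.875, -0.483, -0.002], [-0.483, 0.875, -0.0], [0.002, 0.001, -1.0]]
ft_force: [0.1, -0.4, -0.0]
grip_width: 0.0855
gripper_force: 0.0
```

```bash
python3 - <<'E'
from h import *
d=grab('scene','scene8')
X=cloud(d).reshape(-1,3)[d['depth'].ravel()>0]*1000
L=X[(np.hypot(X[:,0]-633,X[:,1]-165)<75)&(X[:,2]>36)&(X[:,2]<44)]; print(cv2.minAreaRect(L[:,:2].astype(np.float32)),np.median(L[:,2]))
plan(633,165,150,118.9)
a=cv2.resize(d['frame'][130:340,100:440],None,fx=2.3,fy=2.3); cv2.imwrite('pics/crop8.png',a[:,:,::-1])
E
```

```text
((632.6650390625, 166.11593627929688), (114.59881591796875, 66.84194946289062), 28.531400680541992) 38.61762885529929
t 38.8 pos [632.5 165.9 170.4] close 118.9 turn z 0.0 shift [-0.001 -0.02   0.408] F [-0.6  0.7 -0.5] w 85.6 z-tilt [-0.0021 -0.0002]
```

View pics/crop8.png

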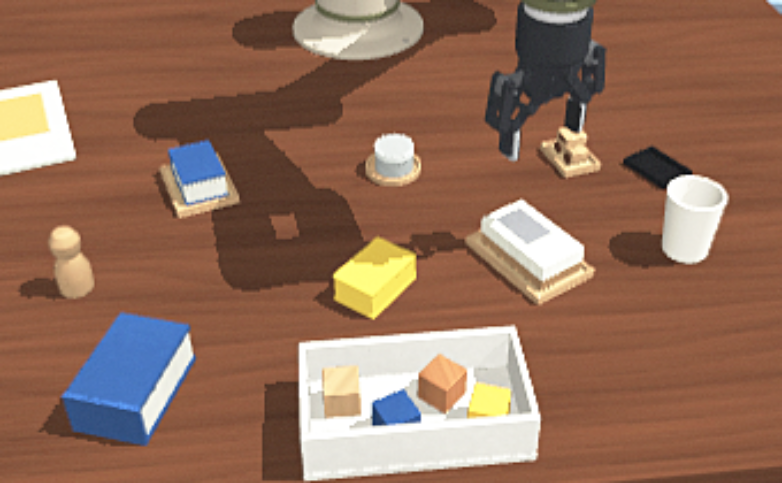

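All four things sit in their trays, the beaker (695,220) and doll (70,262) are still standing, and the gripper is clear.

```bash
python3 -c "
from rig import env
print(env.close_job())"
```

```text
the job is handed in; nothing more can be done
None
```

The car, tin, book and game box each went into their own tray in that order, the beaker and doll were left where they stood, and the job was handed in at about 39 s of the 128 s allowed; the hand-in gave no verdict.

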